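Open the bar clamp on the glue-up board

TASK

The glued stock bin on the glue-up board is dry and the clamp's screw is already slack. Open the clamp: press the yellow release paddle on the sliding jaw down with a fingertip, and keeping it pressed push the jaw back along its bar, away from the bin, until it is fully home against the stop at the end of the bar; then let go, so that the catch springs back and holds the jaw there. Do not pick up, shift or knock the bin or any of the other loose things.

Things in the scene. Friction and masses are not known exactly. Their poses are not given: they have to be found in the camera images.
- clamp: Plywood glue-up board (200 mm in x, 540 in y, 18 thick, y = -440 to +100) with its bar clamp, fixed to the table. Origin at table level under the bar. The aluminium bar (20 mm wide, top with saw teeth 62 mm above the table) runs along this body's y at x = 0. Red head with screw (130 mm high) at y = -380 to -510, black end stop at the +y end. +y is the way the jaw is pushed back.
- jaw (a joint): How far the red sliding jaw is pushed back (m): grows along the clamp's +y; 0 most closed, 0.170 fully home against the end stop; starts at 0.01 to 0.05. Slides with 2 to 4 N of drag. With the catch down it cannot be pushed back (only up to 10 mm of play to the next tooth), but clicks towards the bin.
- lever (a joint): Angle of the yellow release lever on the jaw (rad): 0 at rest, catch down (up to about 0.08 when it sits on a tooth's flank), 0.20 fully pressed, on its stop. Above 0.12 the catch is clear of the teeth and the jaw slides freely. A spring returns it: at the paddle's centre 2.5 N starts it and 6 N presses it fully.
- paddle (a point): Centre of the yellow paddle's upper face, at the lever's rear (48 mm across the bar, 52 along it, 6 thick; a round lip 7 mm high at the rear (+y) end, its front 21 mm behind this point). Moves with the lever: at rest 89 mm above the table, sloping up to +y by 0.16 rad; fully pressed 13 mm lower, 5 mm farther to +y, level. With the jaw home it lies at clamp y = +75 mm (80 pressed).
- jaw_face (a point): Centre of the front face (towards the bin) of the sliding jaw's black pad, 98 mm above the table. The jaw's upright is 50 mm wide and reaches 127 mm above the table; its rear side lies 118 mm before (-y of) the paddle's centre.
- stock_bin: The glued bin: open plywood box 200 x 140 x 85 mm (x, y, z) with a cross wall, 0.55 kg, loose, standing on the bearers between the head and the sliding jaw. Origin at the centre of its underside. Stays where it is.
- glue: White glue bottle, 54 mm diameter, 125 mm tall, standing on the table beyond the board. Origin at the centre of its underside. Leave alone.
- mallet: Hammer 280 mm long with a wooden handle, lying on the table to the left. Leave alone.
- brush: Glue brush 170 mm long, lying on the board beside the bar. Leave alone.
- tape: Roll of brown packing tape, 100 mm diameter, 48 mm high, lying flat on the table beyond the board. Leave alone.
- offcut: Plywood offcut 50 x 85 x 18 mm lying on the board beside the bar. Leave alone.
- mug: White mug, 82 mm diameter, 95 mm high, on the table to the left. Leave alone.
Things that resemble listed ones, but are neither listed nor needed, are in the scene too. Several things have the shape of the stock_bin; the one meant has the colours described above.

How it is judged:
On the way, in this order (a step that is already met when the one before it is completed fails the run):
1. the release paddle is pressed while the jaw is still (within 20 mm) where it started (value of joint lever above 0.12 rad and distance of jaw_face from where it was at the start of the episode below 0.02 m), for 0.05 s.
2. the jaw is pushed back past 100 mm with the release held pressed (value of joint jaw above 0.1 m and value of joint lever above 0.08 rad), for 0.02 s.
3. the jaw has been pushed back to within 5 mm of the end stop (value of joint jaw above 0.165 m), for 0.1 s.
At the end, for the whole second after the job is handed in: The jaw stands within 6 mm of the end stop (joint value above 0.164 m), at rest, the release lever has sprung back (below 0.1 rad), and the bin and the other loose things are within 15 mm of where they stood, the bin upright (value of joint jaw above 0.164 m and value of joint lever below 0.1 rad and velocity of joint jaw below 0.01 m/s and distance of each of stock_bin, glue, mallet, brush, tape, offcut, mug from where it was at the start of the episode below 0.015 m and angle between stock_bin's own z axis and vertical below 0.1 rad); the robot touches nothing.
It fails at once if the bin or another loose thing is moved more than 15 mm or lifted (distance of any of stock_bin, glue, mallet, brush, tape, offcut, mug from where it was at the start of the episode above 0.015 m).
It also fails if it takes over 38 s, if anything falls off the work surface, if the arm or the gripper's body presses on something with over 40 N, if the wrist force passes 120 N, or if a joint passes its speed limit or range.

ROBOT

A 6-joint arm with a two-finger parallel gripper is mounted at the origin on the work surface. World frame = base frame: x ahead of the robot, y to its left, z up, the work surface at z = 0. Lengths are in m, angles in rad, forces in N, time in s.
With the tool pointing down it reaches from about 0.25 to 0.725 m from the base axis. Payload 9.7 kg.
Tool frame: the origin (TCP) lies midway between the tips of the shut fingers; the grasp point (between the pads) lies grip_point_offset behind it (grip_point_offset is the distance from the TCP to the grasp point, in m); z points along the fingers, y is the direction in which the jaws open and shut (so a half turn about z gives the same grasp; the last joint's range is limited). The gripper opens to 85 mm and grips with 20 to 120 N. Pads are 22 mm wide; open, the fingers measure 114 mm over their backs; the gripper's body (76 mm by 85 mm) begins 54 mm behind the grasp point. The pads swing forward as they close: fully open they stand 13 mm farther back than shut.
Start: joints at [-1.225, 0.087, 0.176, 1.66, 0, 1.571], TCP at [0.186, -0.517, 0.204] pointing down, gripper open.
Joint ranges: [-3.13, 3.13], [-0.85, 1.81], [-1.15, 1.24], [-2.2, 2.28], [-1.44, 1.52], [-3.14, 3.14]. Speed limits (rad/s): [2.22, 2.22, 2.57, 3.14, 3.14, 3.14].

INTERFACE

Orientations are given as [roll, pitch, yaw] about the fixed x, y, z axes, in that order (R = Rz(yaw) Ry(pitch) Rx(roll)).
In Python, from cell import observe, read_camera, hand_in, spot_in, spot_point, grip_point_offset gives the robot as it stands. The module is installed in compiled form; this text tells all that it offers.
- The arm moves only by the tool move_arm, never from a script. Its argument "motion" is text: rows parted by semicolons, each of 7 numbers parted by spaces: the shift along the world's x, y, z in mm, then the turn, a rotation vector about the world's x, y, z in rad, then the finger opening in mm, from 0 to 85.4. In form: dx dy dz rx ry rz jaw; .... A call has exactly 10 rows; each row is the pose to reach, as a shift and turn from the pose commanded when the call began; what a row does not reach only later rows make up. A row lasts 1/10 s, in which the tool goes at most 50 mm and 8.59 degrees, less where a joint would pass 70% of its speed; a pose out of reach is approached as far as the arm can. A call with a gripper value outside its range is refused whole. The fingers move at their own pace and stop on an object; the grip force is fixed at half the most. Time passes only in rows, so rows that repeat a pose let the fingers close, or fill a call up. It gives the time, the measured TCP pose, the force and the opening at its end, in the units of the state.
- observe(): the state, without advancing time (a new reading comes with each control period).
- read_camera(name): name is "side" or "top"; returns a dict with "pixels" (480x640x3 uint8, red, green, blue), "z_map" (480x640 float32, m along the optical axis (not along the pixel's ray), 0 where there is no reading), "camera_matrix" (3x3 intrinsics, pixels), "k1" (the pictures are not rectified: a ray, as slopes to the right and down, at radius r is drawn at 1 + k1 r^2 times it, then the intrinsics apply), "xyz" and "orientation" of the camera in the world. Camera axes: x right, y down, z forward; pixel columns grow to the right and rows downward; lengths in m; the calibration is good to about 2 mm. A picture is of the moment at which its call begins.
- hand_in(): hands the job in, once; it reports no verdict.
Trained networks look in the newest picture that a camera, given by its name, has taken for a name from the list of things; names that differ only in an ending like _2 or _b are one class to them, and where a whole thing is asked for, a point or a joint stands for the part that bears it (a point fixed in the world has none). Each returns a list of dicts, best first, with "confidence" (0 to 1); they miss things now and then, are a little off and sometimes report something else, mostly with a low value. They report only what shows in the picture. A call takes as long as a camera call. They do not tell look-alikes from the thing itself.
- spot_in(camera, query): "point" ([x, y, z] in m, in world coordinates, good to about 4 mm: the middle of the surface that is visible of it).
- spot_point(camera, query): "point" ([x, y, z] in m, in world coordinates, good to about 4 mm: a listed point, or the origin of a listed thing).
The state is a dict: "time_s": time; "qpos": joint angles; "dq": joint speeds; "joint_efforts": joint torques, N m; "tcp_pos": TCP position; "tool_rot": TCP orientation; "force": force on the tool from outside, world axes, zero at the start; "moment": the same for the moment, N m; "width": opening from 0.0 (shut) to 1.0 (fully open).
Only numpy, scipy, OpenCV 4.12 (cv2) and the standard library are available. Lean on these libraries where they do the work, as an engineer would, in place of code of your own. Each camera call takes 0.05 s, during which the arm holds its last target. There are 200 camera calls.

## Working session

There is one attempt and no reset: what is moved stays moved. The work goes in short steps, Python scripts to look and compute and a tool call to move; the robot and the scene stay as the last step left them, time stands still between calls to the robot, and variables do not carry over. Pictures are saved under pics/ and viewed, about 8 in all and at most 12, crops included, and the job is handed in when it is done.

Besides the shell and the picture viewer there is one more tool, called after ">>>" in YAML: its name, and indented under it one key for each argument. move_arm: Moves the arm, as the interface text tells. Its arguments: {"type":"object","properties":{"motion":{"type":"string"}},"required":["motion"]}

```bash
mkdir -p pics; cat > h.py <<'E'
import numpy as np, cv2
from cell import *
from scipy.spatial.transform import Rotation as R
def save(cam,name):
    d=read_camera(cam); cv2.imwrite(f'pics/{name}.png',d['pixels'][:,:,::-1]); return d
E
python3 - <<'E'
from h import *
print(observe(), grip_point_offset)
for c in('top','side'):
    d=save(c,c+'1'); print(c,d['xyz'],d['orientation'],d['k1'],d['camera_matrix'])
    for q in ('paddle','jaw_face','clamp','stock_bin'):
        print(q,[(np.round(r['point'],3),round(r['confidence'],2)) for r in spot_point(c,q)][:3])
E
```

```text
{'time_s': 0.0, 'qpos': array([-1.22499102e+00,  8.74551944e-02,  1.75135118e-01,  1.65980050e+00,
        2.27019784e-05,  1.57079667e+00]), 'dq': array([-0.00079515,  0.00147039, -0.00019972, -0.00097147,  0.00014287,
        0.00066459]), 'joint_efforts': array([-1.91008185e-03, -5.20388639e+01,  4.64806974e+01,  1.61010318e-02,
       -1.02352506e-04, -3.13895248e-05]), 'tcp_pos': array([ 0.18634168, -0.51718957,  0.20358628]), 'tool_rot': array([-3.14026840e+00, -2.27015089e-05,  3.45804935e-01]), 'force': array([-0.43944867,  0.07197207, -0.27631345]), 'moment': array([ 0.01068413,  0.04064977, -0.00620819]), 'width': 0.998677400057407} 0.0187
top [0.36641018 0.10882326 1.03321867] [-2.95156964  0.00414148 -1.56221391] 0.02768946577200541 [[493.70114333   0.         322.15705432]
 [  0.         493.70114333 251.33266832]
 [  0.           0.           1.        ]]
paddle [(array([0.59 , 0.029, 0.082]), 0.73)]
jaw_face [(array([ 0.633, -0.109,  0.099]), 0.76), (array([ 0.679, -0.215,  0.065]), 0.44)]
clamp [(array([ 0.576,  0.07 , -0.   ]), 0.97)]
stock_bin [(array([ 0.679, -0.214,  0.063]), 0.9), (array([0.352, 0.238, 0.002]), 0.71), (array([ 0.396, -0.242, -0.006]), 0.59)]
side [ 0.30200407 -0.59203006  0.71000693] [-2.26554699 -0.01571311 -0.3463269 ] 0.003446475942489359 [[499.26321189   0.         315.25141079]
 [  0.         499.26321189 240.00406952]
 [  0.           0.           1.        ]]
paddle [(array([0.594, 0.026, 0.084]), 0.72), (array([ 0.773, -0.008,  0.003]), 0.2)]
jaw_face [(array([ 0.634, -0.107,  0.095]), 0.87)]
clamp [(array([0.576, 0.071, 0.002]), 0.64)]
stock_bin [(array([ 0.677, -0.212,  0.065]), 0.78), (array([ 0.394, -0.24 , -0.005]), 0.73), (array([0.356, 0.239, 0.001]), 0.68)]
```

View pics/top1.png

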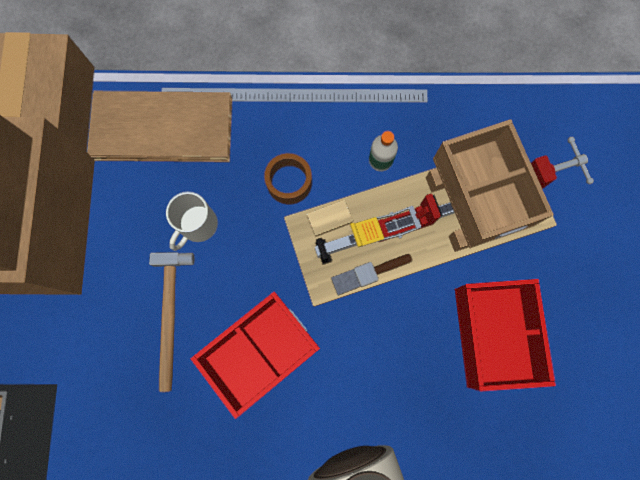

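View pics/side1.png

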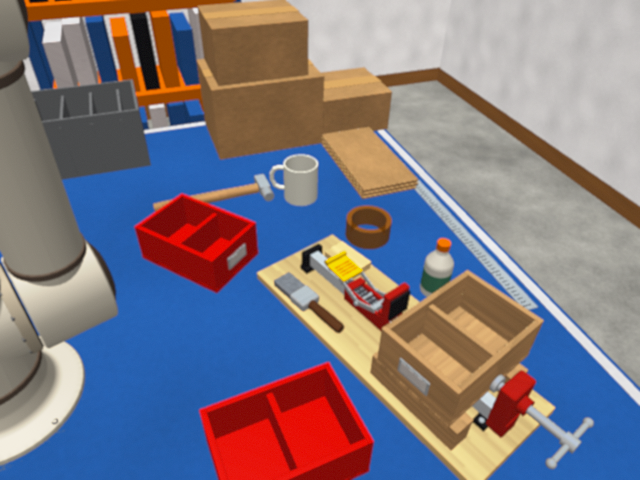

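```bash
cat >> h.py <<'E'
def cloud(d):
    K=d['camera_matrix'];v,u=np.mgrid[:480,:640]
    p=cv2.undistortPoints(np.stack([u,v],-1).reshape(-1,1,2).astype(float),K,np.array([d['k1'],0,0,0.]))[:,0]
    z=d['z_map'].reshape(-1,1)
    P=np.hstack([p*z,z])@R.from_euler('xyz',d['orientation']).as_matrix().T+d['xyz']
    return P.reshape(480,640,3)
def yellow(d,P):
    h=cv2.cvtColor(d['pixels'],cv2.COLOR_RGB2HSV)
    m=cv2.inRange(h,(20,170,120),(34,255,255))>0
    return P[m&(d['z_map']>0)]
E
python3 - <<'E'
from h import *
for c in('top','side'):
    d=read_camera(c);P=cloud(d);Y=yellow(d,P)
    Y=Y[np.linalg.norm(Y[:,:2]-[.592,.028],axis=1)<.08]
    print(c,len(Y),'mean',Y.mean(0).round(4),cv2.minAreaRect((Y[:,:2]*1000).astype(np.float32)))
    h=cv2.cvtColor(d['pixels'],cv2.COLOR_RGB2HSV)
    # red upright top -> direction; stop
    m=((h[...,0]<6)|(h[...,0]>174))&(h[...,1]>150)&(P[...,2]>.118)&(P[...,0]>.58)
    print('upright top',P[m].mean(0).round(4),m.sum(), cv2.minAreaRect((P[m][:,:2]*1000).astype(np.float32)))
    B=P[(abs(P[...,2]-.018)<.006)&(P[...,0]>.4)&(P[...,1]<.25)&(h[...,1]<150)]
    print('board',cv2.minAreaRect((B[:,:2]*1000).astype(np.float32)))
    u=np.array([-.295,.955]);n=np.array([.955,.295])
    s=(Y[:,:2]-[.592,.028])@u; z=Y[:,2]; w=(Y[:,:2]-[.592,.028])@n
    for a in np.arange(-.05,.05,.006):
        k=(s>=a)&(s<a+.006)
        if k.any(): print(round(a,3),k.sum(),z[k].mean().round(4),w[k].min().round(3),w[k].max().round(3))
E
```

```text
top 532 mean [0.5887 0.028  0.0862] ((597.2678833007812, 29.47460174560547), (64.45465087890625, 55.366973876953125), 19.153743743896484)
upright top [ 0.678  -0.235   0.1268] 586 ((668.6591186523438, -206.60435485839844), (49.27402877807617, 249.0333709716797), 19.08094596862793)
board ((633.3469848632812, -75.22030639648438), (311.6958923339844, 594.3765869140625), 7.4244489669799805)
-0.032 21 0.0825 -0.022 0.018
-0.026 67 0.0828 -0.025 0.02
-0.02 44 0.0831 -0.025 0.021
-0.014 47 0.0838 -0.026 0.02
-0.008 44 0.0841 -0.026 0.021
-0.002 52 0.0848 -0.026 0.02
0.004 58 0.0855 -0.026 0.02
0.01 71 0.0863 -0.027 0.019
0.016 61 0.0909 -0.027 0.037
0.022 67 0.0932 -0.025 0.02
side 603 mean [0.5889 0.023  0.085 ] ((601.68701171875, 42.236961364746094), (113.59412384033203, 67.1615982055664), 60.57249450683594)
upright top [ 0.6839 -0.2664  0.1268] 900 ((676.1266479492188, -162.1501922607422), (337.7016906738281, 157.04962158203125), 80.31758880615234)
board ((626.9241943359375, -77.42025756835938), (311.9931335449219, 592.9801635742188), 6.1307854652404785)
-0.038 4 0.0824 -0.022 0.005
-0.032 62 0.0819 -0.027 0.02
-0.026 69 0.0825 -0.026 0.019
-0.02 60 0.0831 -0.027 0.018
-0.014 64 0.0839 -0.028 0.017
-0.008 57 0.0842 -0.026 0.019
-0.002 61 0.0847 -0.027 0.019
0.004 58 0.0843 -0.028 0.059
0.01 102 0.0881 -0.028 0.017
0.016 60 0.0924 -0.029 0.02
0.022 4 0.0912 -0.001 0.019
```

>>> move_arm:
  motion: "25 35 10 0 0 0.14 0; 53 71 10 0 0 0.28 0; 80 108 10 0 0 0.42 0; 108 145 10 0 0 0.56 0; 135 182 10 0 0 0.7 0; 162 219 10 0 0 0.84 0; 189 256 10 0 0 0.98 0; 217 293 10 0 0 1.12 0; 244 330 10 0 0 1.26 0; 270 365 10 0 0 1.4 0"

```text
time_s: 1.6
tcp_pos: [0.4573, -0.1506, 0.2145]
tool_rot: [3.141, 0.0, 1.752]
force: [0.7, -1.7, -0.3]
width: 0.005
```

>>> move_arm:
  motion: "25 35 0 0 0 0.08 0; 53 71 0 0 0 0.158 0; 80 108 0 0 0 0.158 0; 108 145 -10 0 0 0.158 0; 132 177 -30 0 0 0.158 0; 132 177 -50 0 0 0.158 0; 132 177 -70 0 0 0.158 0; 132 177 -84 0 0 0.158 0; 132 177 -84 0 0 0.158 0; 132 177 -84 0 0 0.158 0"

```text
time_s: 2.6
tcp_pos: [0.5884, 0.0243, 0.131]
tool_rot: [3.141, 0.0, 1.903]
force: [-0.3, 0.2, 1.0]
width: 0.0
```

```bash
python3 - <<'E'
from h import *
s=observe();print(s['time_s'],s['tcp_pos'],s['tool_rot'],s['force'],s['width'])
d=save('side','side2');cv2.imwrite('pics/side2c.png',cv2.resize(d['pixels'][200:340,250:430,::-1],None,fx=4,fy=4))
E
```

```text
2.6 [0.58843871 0.02430043 0.1309921 ] [3.14109247e+00 1.50752801e-04 1.90337284e+00] [-0.31189415  0.16836822  1.00927775] 0.00022418361150238462
```

View pics/side2c.png

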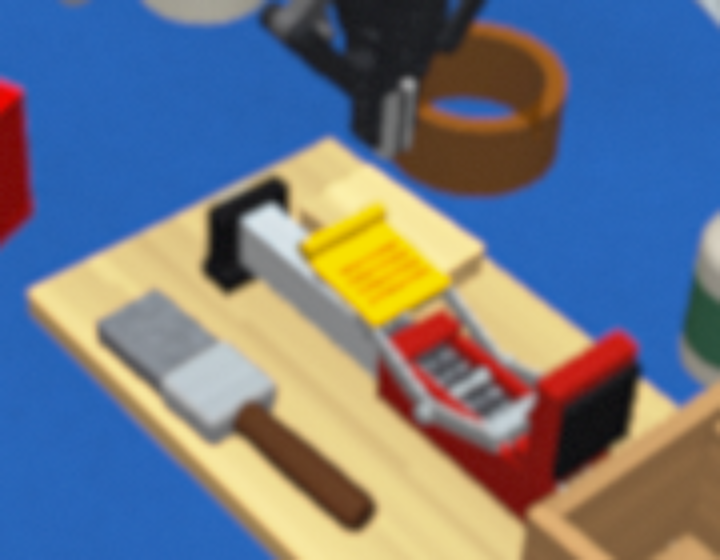

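>>> move_arm:
  motion: "0 0 -10 0 0 0 0; 0 0 -20 0 0 0 0; 0 0 -30 0 0 0 0; 0 0 -35 0 0 0 0; 0 0 -40 0 0 0 0; 0 0 -42 0 0 0 0; 0 0 -44 0 0 0 0; 0 0 -46 0 0 0 0; 0 0 -48 0 0 0 0; 0 0 -48 0 0 0 0"

```text
time_s: 3.65
tcp_pos: [0.5884, 0.0246, 0.0821]
tool_rot: [-3.141, -0.0, 1.904]
force: [0.9, 0.8, -0.1]
width: -0.001
```

```bash
python3 - <<'E'
from h import *
s=observe();print(s['time_s'],s['tcp_pos'],s['force'])
d=save('side','side3');cv2.imwrite('pics/side3c.png',cv2.resize(d['pixels'][200:340,250:430,::-1],None,fx=4,fy=4))
for c in('top','side'):
    if c=='top': read_camera(c)
    for q in ('paddle','jaw_face'): print(c,q,[(np.round(r['point'],3),round(r['confidence'],2)) for r in spot_point(c,q)][:2])
E
```

```text
3.65 [0.58836566 0.02455262 0.08210252] [ 0.8990616   0.78658681 -0.10817612]
top paddle [(array([0.59 , 0.026, 0.084]), 0.73), (array([0.631, 0.099, 0.02 ]), 0.57)]
top jaw_face []
side paddle [(array([0.591, 0.021, 0.085]), 0.87)]
side jaw_face [(array([ 0.636, -0.108,  0.096]), 0.91)]
```

View pics/side3c.png

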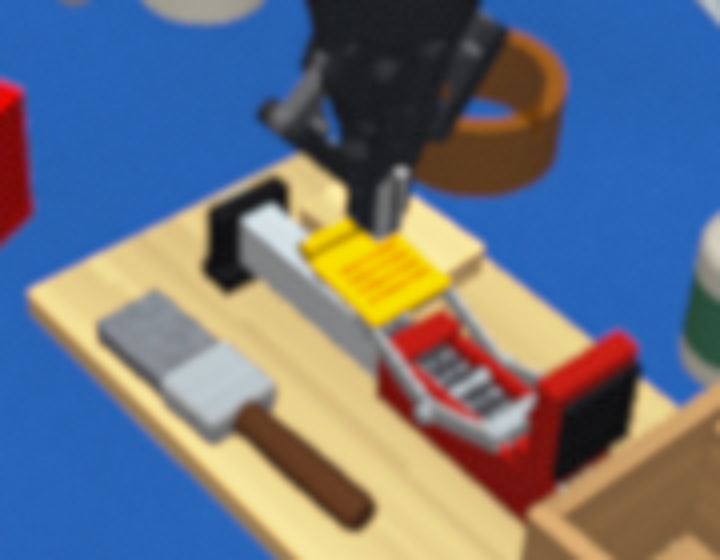

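```bash
python3 - <<'E'
from h import *
u=np.array([-.327,.945]);n=np.array([.945,.327]);c0=np.array([.5885,.0247])
for c in('side','top'):
    d=read_camera(c);P=cloud(d);Y=yellow(d,P);h=cv2.cvtColor(d['pixels'],cv2.COLOR_RGB2HSV)
    Y=Y[np.linalg.norm(Y[:,:2]-c0,axis=1)<.06]
    f=lambda Q:np.c_[(Q[:,:2]-c0)@n,(Q[:,:2]-c0)@u,Q[:,2]]*1000
    q=f(Y);print(c,'yellow n,u,z pct',np.percentile(q,[2,50,98],axis=0).round(0).tolist())
    m=(h[...,1]<100)&(P[...,2]>.07)&(P[...,2]<.13)&(np.linalg.norm(P[...,:2]-c0,axis=2)<.035)
    F=f(P[m]);F=F[np.argsort(F[:,2])]
    for a in range(74,130,6):
        k=(F[:,2]>=a)&(F[:,2]<a+6)
        if k.any(): print(a,k.sum(),F[k].min(0).round(0),F[k].max(0).round(0))
    if c=='side':
        sub=(P[225:275,320:375]-np.r_[c0,0]); 
        for r in range(235,268,3):
            print(r,' '.join('%3d,%3d,%2d'%(*( [round(1000*(P[r,k,:2]-c0)@n),round(1000*(P[r,k,:2]-c0)@u)]),round(1000*P[r,k,2])) for k in range(334,356,3)))
E
```

```text
side yellow n,u,z pct [[-23.0, -29.0, 80.0], [-3.0, -5.0, 84.0], [22.0, 22.0, 109.0]]
74 11 [-24. -28.  75.] [-4.  7. 79.]
80 9 [-24. -31.  80.] [-11.  24.  84.]
86 3 [-25.  19.  86.] [-24.  25.  92.]
110 5 [ -9. -12. 113.] [ -4.  -8. 115.]
116 25 [-13. -14. 116.] [ 13.   2. 122.]
122 41 [-16. -15. 122.] [ 12.   6. 128.]
128 12 [-16. -14. 128.] [  6.   3. 130.]
235 118,156,-2 -13,  5,161  -8,  3,160 -18,-15,176 -16,-20,178  -8,-18,173   5,-13,164  11,-15,162
238 -38,-14,179 -21, -4,164 -16, -5,163 -16,-13,168 -10,-14,165   3, -8,155   5,-13,157  12,-14,154
241 -37,-13,172 -31,-15,170 -18, -9,159 -15,-12,160  -9,-14,158   3, -9,148   6,-13,150 127, 98,14
244 -37,-14,166 -32,-16,164 -25,-16,161 -15,-13,154 -10,-16,153   0,-13,146  12, -8,137 127, 97, 6
247  61, 92,36 -31,-16,157 -13, -4,140 -11,-10,143  -8,-14,143   0,-13,139  11, -9,130 126, 95, 0
250  55, 86,35 -13,  3,128 -14, -5,134 -11,-10,136  -7,-13,135   1,-13,132  13, -8,121 121, 89,-3
253  49, 78,35 -14,  2,122 -13, -5,126 -10, -9,128  -6,-13,128   2,-12,123  77, 55,36  83, 52,35
256  -3, 22,95   2, 19,94 -15, -7,122  -9, -9,119  -5,-13,121   1,-14,118  72, 48,35  77, 45,35
259  -7, 17,93   0, 16,90   9, 17,84  -8, -8,112  -5,-13,113  21,  5,86  66, 42,35  72, 39,34
262  -6, 17,85  -1, 14,85   1,  8,87   7,  7,85  11,  2,86  16,  0,85  22, -1,82  66, 33,33
265 -10, 12,83  -7,  7,85  -4,  3,86   3,  2,83   6, -3,85  12, -4,83  16, -9,84  19,-13,85
top yellow n,u,z pct [[-20.0, 11.0, 83.0], [5.0, 22.0, 92.0], [24.0, 29.0, 96.0]]
```

>>> move_arm:
  motion: "0 0 -5 0 0 0 0; 0 0 -10 0 0 0 0; 0 0 -14 0 0 0 0; 0 0 -17 0 0 0 0; 0 0 -19 0 0 0 0; 0 0 -21 0 0 0 0; 0 0 -23 0 0 0 0; 0 0 -24 0 0 0 0; 0 0 -24 0 0 0 0; 0 0 -24 0 0 0 0"

```text
time_s: 5.05
tcp_pos: [0.5885, 0.0247, 0.0587]
tool_rot: [3.141, -0.0, 1.904]
force: [-1.7, 1.1, 3.3]
width: -0.003
```

```bash
python3 - <<'E'
from h import *
s=observe();print(s['time_s'],s['tcp_pos'],s['force'],s['joint_efforts'])
d=save('side','side4');cv2.imwrite('pics/side4c.png',cv2.resize(d['pixels'][200:340,250:430,::-1],None,fx=4,fy=4))
E
```

```text
5.05 [0.58852358 0.02467406 0.05868706] [-1.65088762  1.10235601  3.30157275] [-8.48386958e-01 -5.56647241e+01  4.55533469e+01 -5.80681488e-01
 -4.32525873e-01  5.82087639e-03]
```

View pics/side4c.png

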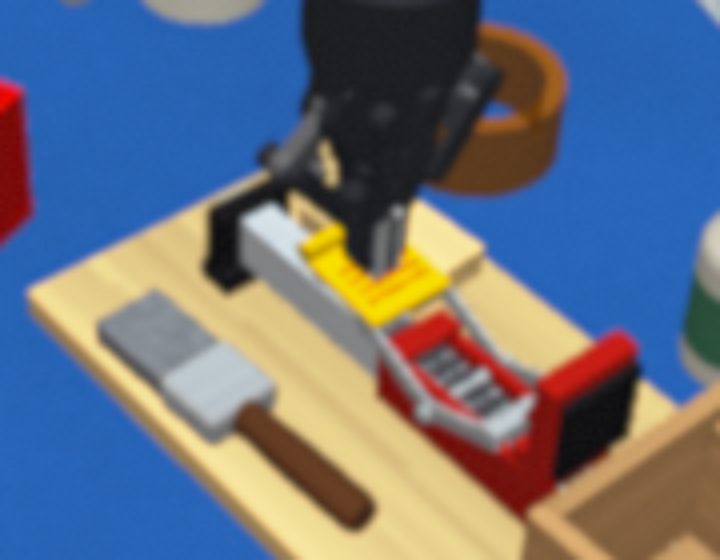

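>>> move_arm:
  motion: "0 0 -1 0 0 0 0; 0 0 -2 0 0 0 0; 0 0 -3 0 0 0 0; 0 0 -4 0 0 0 0; 0 0 -5 0 0 0 0; 0 0 -6 0 0 0 0; 0 0 -7 0 0 0 0; 0 0 -8 0 0 0 0; 0 0 -8 0 0 0 0; 0 0 -8 0 0 0 0"

```text
time_s: 6.1
tcp_pos: [0.5886, 0.0245, 0.0505]
tool_rot: [3.141, 0.0, 1.904]
force: [-0.1, 1.1, 5.8]
width: 0.003
```

>>> move_arm:
  motion: "0 0 -1 0 0 0 0; 0 0 -1 0 0 0 0; 0 0 -2 0 0 0 0; 0 0 -2 0 0 0 0; 0 0 -3 0 0 0 0; 0 0 -3 0 0 0 0; 0 0 -4 0 0 0 0; 0 0 -4 0 0 0 0; 0 0 -4 0 0 0 0; 0 0 -4 0 0 0 0"

```text
time_s: 7.1
tcp_pos: [0.5891, 0.0241, 0.0493]
tool_rot: [3.139, 0.002, 1.903]
force: [-7.6, -0.1, 22.0]
width: 0.004
```

```bash
python3 - <<'E'
from h import *
s=observe();print(s['time_s'],s['tcp_pos'],s['force'])
d=save('side','side5');cv2.imwrite('pics/side5c.png',cv2.resize(d['pixels'][200:340,250:430,::-1],None,fx=4,fy=4))
E
```

```text
7.1 [0.58912139 0.02406609 0.04929891] [-7.59274725 -0.09390243 22.03640542]
```

View pics/side5c.png

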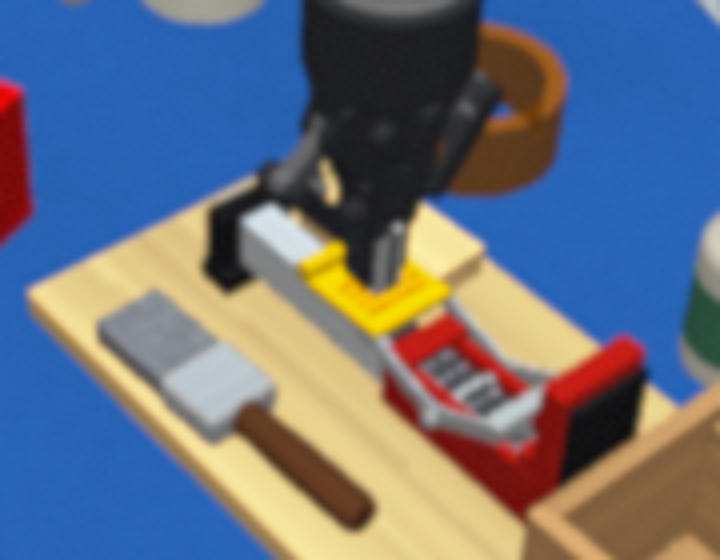

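>>> move_arm:
  motion: "0 0 1 0 0 0 0; -1 4 1 0 0 0 0; -3 9 1 0 0 0 0; -6 16 1 0 0 0 0; -9 25 1 0 0 0 0; -12 34 1 0 0 0 0; -15 43 1 0 0 0 0; -18 52 1 0 0 0 0; -20 57 1 0 0 0 0; -20 57 1 0 0 0 0"

```text
time_s: 8.15
tcp_pos: [0.5692, 0.0818, 0.0495]
tool_rot: [3.139, 0.001, 1.904]
force: [-2.9, 0.4, 17.8]
width: -0.001
```

```bash
python3 - <<'E'
from h import *
s=observe();print(s['time_s'],s['tcp_pos'],s['force'])
d=save('side','side6');cv2.imwrite('pics/side6c.png',cv2.resize(d['pixels'][200:340,250:430,::-1],None,fx=4,fy=4))
E
```

```text
8.15 [0.56922183 0.08180672 0.04954304] [-2.88540459  0.44567181 17.79733367]
```

View pics/side6c.png

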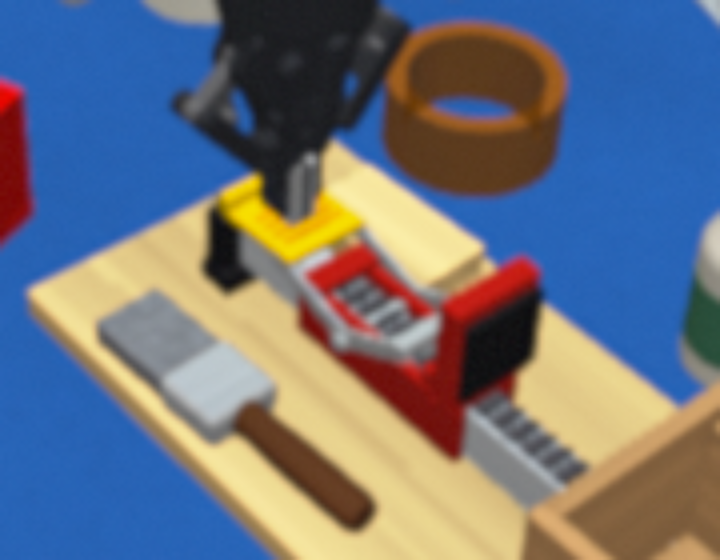

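>>> move_arm:
  motion: "-3 8 0 0 0 0 0; -6 17 0 0 0 0 0; -9 26 0 0 0 0 0; -12 35 0 0 0 0 0; -15 44 0 0 0 0 0; -18 53 0 0 0 0 0; -20 58 0 0 0 0 0; -22 63 0 0 0 0 0; -23 67 0 0 0 0 0; -23 67 0 0 0 0 0"

```text
time_s: 9.2
tcp_pos: [0.5468, 0.1481, 0.0494]
tool_rot: [3.138, 0.003, 1.903]
force: [-2.3, -3.2, 16.3]
width: -0.001
```

```bash
python3 - <<'E'
from h import *
s=observe();print(s['time_s'],s['tcp_pos'],s['force'])
d=save('side','side7');cv2.imwrite('pics/side7c.png',cv2.resize(d['pixels'][180:320,220:400,::-1],None,fx=4,fy=4))
E
```

```text
9.2 [0.54676323 0.1480797  0.04942808] [-2.29580092 -3.20174769 16.28530269]
```

View pics/side7c.png

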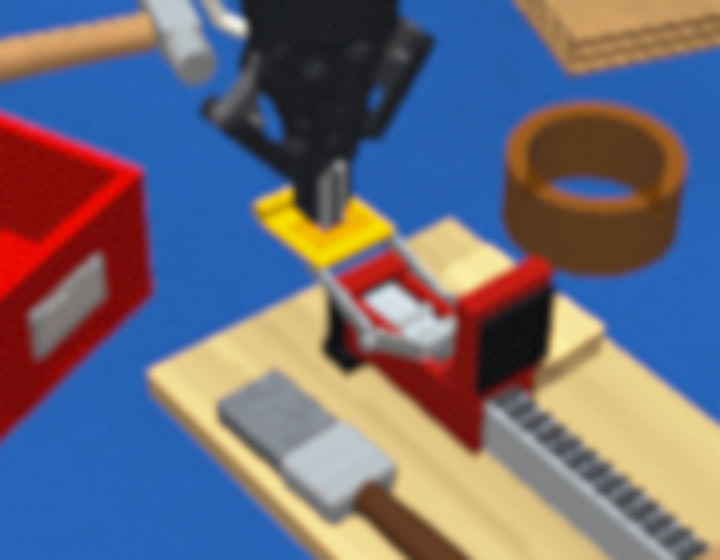

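>>> move_arm:
  motion: "0 1 0 0 0 0 0; -1 2 0 0 0 0 0; -1 3 0 0 0 0 0; -1 4 0 0 0 0 0; -2 5 0 0 0 0 0; -2 6 0 0 0 0 0; -2 7 0 0 0 0 0; -3 8 0 0 0 0 0; -3 8 0 0 0 0 0; -3 8 0 0 0 0 0"

```text
time_s: 10.25
tcp_pos: [0.5445, 0.1552, 0.0492]
tool_rot: [3.138, 0.004, 1.902]
force: [3.2, -6.7, 14.0]
width: -0.0
```

>>> move_arm:
  motion: "0 1 0 0 0 0 0; -1 2 0 0 0 0 0; -1 3 0 0 0 0 0; -1 4 0 0 0 0 0; -2 5 0 0 0 0 0; -2 6 0 0 0 0 0; -2 7 0 0 0 0 0; -3 8 0 0 0 0 0; -3 8 0 0 0 0 0; -3 8 0 0 0 0 0"

```text
time_s: 11.25
tcp_pos: [0.5438, 0.1567, 0.0488]
tool_rot: [3.138, 0.017, 1.897]
force: [15.9, -38.8, 9.9]
width: 0.003
```

```bash
python3 - <<'E'
from h import *
u=np.array([-.327,.945])
s=observe();print(s['time_s'],s['tcp_pos'],s['force'])
d=save('side','side8')
print('jf',[(np.round(r['point'],3),round(r['confidence'],2)) for r in spot_point('side','jaw_face')][:2])
P=cloud(d);Y=yellow(d,P);Y=Y[np.linalg.norm(Y[:,:2]-s['tcp_pos'][:2],axis=1)<.06]
q=(Y[:,:2]-s['tcp_pos'][:2])@u
print(np.percentile(q,[2,50,98]),np.percentile(Y[:,2],[5,50,95]))
cv2.imwrite('pics/side8c.png',cv2.resize(d['pixels'][180:320,220:400,::-1],None,fx=4,fy=4))
E
```

```text
11.25 [0.54377785 0.15672158 0.04884415] [ 15.88313761 -38.76679015   9.87407481]
jf [(array([0.595, 0.01 , 0.097]), 0.69), (array([ 0.419,  0.427, -0.002]), 0.43)]
[-0.03942391 -0.01905492  0.01108219] [0.07357201 0.07558814 0.0800263 ]
```

View pics/side8c.png

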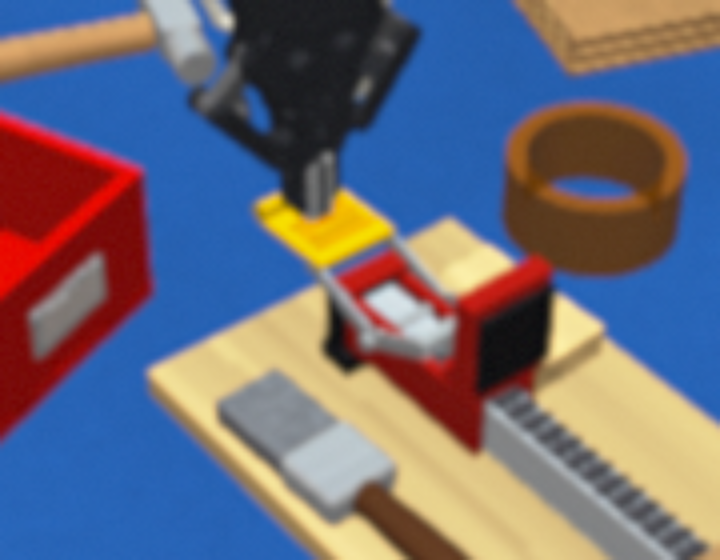

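>>> move_arm:
  motion: "1 -2 0 0 0 0 0; 1 -4 0 0 0 0 0; 1 -4 2 0 0 0 0; 1 -4 5 0 0 0 0; 1 -4 8 0 0 0 0; 1 -4 12 0 0 0 0; 1 -4 18 0 0 0 0; 1 -4 26 0 0 0 0; 1 -4 40 0 0 0 0; 1 -4 60 0 0 0 0"

```text
time_s: 12.35
tcp_pos: [0.5397, 0.1607, 0.1076]
tool_rot: [-3.14, -0.0, 1.904]
force: [0.9, -0.8, 0.5]
width: 0.0
```

>>> move_arm:
  motion: "0 0 20 0 0 0 0; 0 0 40 0 0 0 0; 0 0 60 0 0 0 0; 0 0 80 0 0 0 0; 0 0 80 0 0 0 0; 0 0 80 0 0 0 0; 0 0 80 0 0 0 0; 0 0 80 0 0 0 0; 0 0 80 0 0 0 0; 0 0 80 0 0 0 0"

```text
time_s: 13.35
tcp_pos: [0.5402, 0.1605, 0.1869]
tool_rot: [-3.141, -0.0, 1.904]
force: [0.1, -0.4, -1.0]
width: -0.003
```

```bash
python3 - <<'E'
from h import *
s=observe();print(s['time_s'],s['tcp_pos'],s['force'])
d=save('side','side9')
for q in('jaw_face','paddle','stock_bin'):print(q,[(np.round(r['point'],3),round(r['confidence'],2)) for r in spot_point('side',q)][:2])
a=cv2.imread('pics/side1.png').astype(int);b=cv2.imread('pics/side8.png').astype(int)
P=cloud(d);Y=yellow(d,P);Y=Y[np.linalg.norm(Y[:,:2]-[.544,.15],axis=1)<.06]
print(len(Y),np.percentile(Y[:,2],[5,50,95]))
cv2.imwrite('pics/side9c.png',cv2.resize(d['pixels'][120:420,200:600,::-1],None,fx=2,fy=2))
E
```

```text
13.35 [0.5402331  0.16050408 0.18685802] [ 0.09506846 -0.37523321 -1.02340207]
jaw_face [(array([0.594, 0.012, 0.094]), 0.93), (array([0.551, 0.14 , 0.09 ]), 0.4)]
paddle [(array([0.554, 0.139, 0.088]), 0.98)]
stock_bin [(array([ 0.678, -0.212,  0.062]), 0.85), (array([ 0.391, -0.242, -0.003]), 0.8)]
496 [0.0837724  0.08862246 0.09889819]
```

View pics/side9c.png

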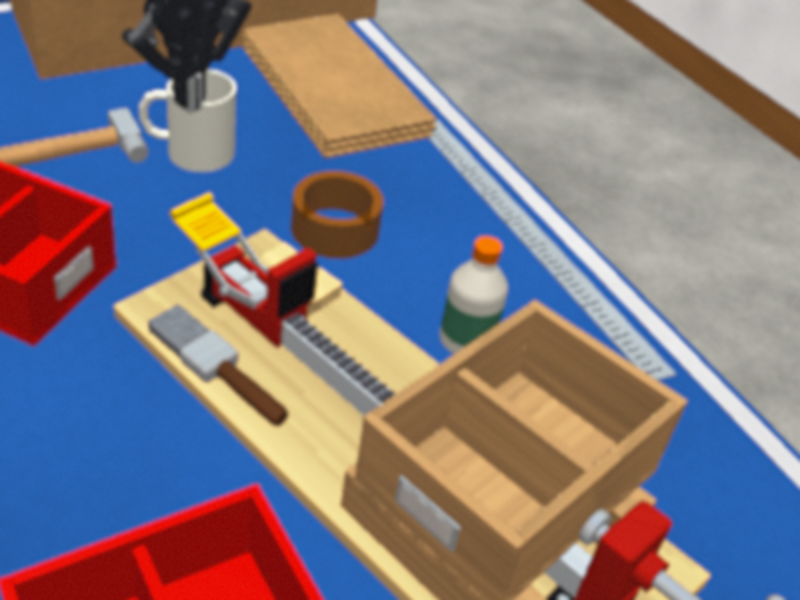

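```bash
python3 -c "
from cell import *
print(hand_in())"
```

```text
the job is handed in; nothing more can be done
None
```

I opened the clamp and handed the job in after about 13.4 s of robot time. I pressed the paddle onto its stop with the shut fingertips (about 22 N). Keeping it pressed, I pushed the jaw about 125 mm back along the bar and lifted straight off.

**Jaw home:** the jaw did not move any further when I pushed on the paddle's lip with about 40 N, so it was against the end stop. After I let go, the detector put the jaw face 126 mm from its start. It put the paddle at clamp y ≈ 72 mm; the expected value is 75, and the detector is good to about 4 mm.

**Catch sprung back:** the yellow surface rose from about 76 mm to 89 mm above the table, which is its rest height.

**Loose things:** the bin reads the same position to within 2 mm. The other things looked undisturbed in the side picture, but I did not measure them one by one. The robot was clear of everything, with force near zero.

**Disagreements:**
- The fingertips met the paddle about 26 mm lower, by the reported TCP height, than the stated tip position implies. I found the contact by force and pictures instead.
- The jaw seemed to move a few millimetres towards the bin while I pressed the paddle. I judged this from the picture only; it looked well inside the 20 mm allowed.

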